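# Load and start the bench shaker

## Task

The bench shaker was left running: first turn its dial, down in the well on the control tower, back to off (the round dot). With it off, stand every flask upright on the deck inside the rim and close each one with a rubber stopper set straight and snug in its neck; only then turn the dial to the run mark (the long thick mark). Tip nothing over, leave any spare stopper standing, and leave the timer and the squeeze bottle where they are.

Things in the scene. Friction and masses are not known exactly. Their poses are not given: they have to be found in the camera images.
- shaker: Fixed grey bench shaker. Left part: a low deck 220 x 240 mm (x, y); right part (its -y side): a control tower 120 x 120 mm, 102 mm tall, centred 180 mm to -y of the deck's centre. Origin under the deck's centre at table height; z up, x away from the robot at yaw 0.
- deck (a point): Centre of the deck's top face, 22 mm above the table, axes as the shaker's. The standing area inside the rim is 200 x 220 mm (x, y); the rim is 10 mm wide and 10 mm higher than the deck.
- dial_axis (a point): Point on the dial's turning axis, 7 mm below the tower's top, level with the top of the dial's bar; axes as the shaker's. The dial sits in a round well 78 mm across, 36 mm deep, in the tower's top. Its bar grip, 40 mm long and 12 mm thick, rises from 5 to 29 mm above the well's floor, on a skirt 44 mm across and 5 mm thick.
- dial (a joint): Turn of the dial, 0 to 2.8 rad, growing clockwise from above; friction 0.04 N m, stays where left. The bar's white-line end points at angle 2.0 - dial from the shaker's x axis, anticlockwise about z. Marks round the well: 0 = off (round white dot, 8 mm); 2.2 = run (long thick white mark, 13 mm); short thin marks at 0.55, 1.1, 1.65 = slower speeds.
- flask_1: Loose squat white plastic flask no. 1, in only some runs (else None). 95 mm tall, about 150 g: base 66 mm across up to 45 mm height, shoulder to 65 mm, straight neck 46 mm outside diameter from 65 to 95 mm with a 38 mm bore. Origin at the centre of its underside, z up along its axis.
- flask_2: Loose squat white plastic flask no. 2, in only some runs (else None). 95 mm tall, about 150 g: base 66 mm across up to 45 mm height, shoulder to 65 mm, straight neck 46 mm outside diameter from 65 to 95 mm with a 38 mm bore. Origin at the centre of its underside, z up along its axis.
- flask_3: Loose squat white plastic flask no. 3, in only some runs (else None). 95 mm tall, about 150 g: base 66 mm across up to 45 mm height, shoulder to 65 mm, straight neck 46 mm outside diameter from 65 to 95 mm with a 38 mm bore. Origin at the centre of its underside, z up along its axis.
- stopper_1: Loose dark rubber stopper no. 1, about 40 g, standing on its narrow end on the mat. Taper from 31 mm diameter at the bottom to 44 mm at 26 mm height, then a grip cylinder 22 mm across up to 48 mm. In a neck it wedges with its underside about 14 mm below the mouth (origin 80 mm above the flask's); 5 N down is plenty. Origin at the centre of its underside, z up.
- stopper_2: Loose dark rubber stopper no. 2, about 40 g, standing on its narrow end on the mat. Taper from 31 mm diameter at the bottom to 44 mm at 26 mm height, then a grip cylinder 22 mm across up to 48 mm. In a neck it wedges with its underside about 14 mm below the mouth (origin 80 mm above the flask's); 5 N down is plenty. Origin at the centre of its underside, z up.
- stopper_3: Loose dark rubber stopper no. 3, about 40 g, standing on its narrow end on the mat. Taper from 31 mm diameter at the bottom to 44 mm at 26 mm height, then a grip cylinder 22 mm across up to 48 mm. In a neck it wedges with its underside about 14 mm below the mouth (origin 80 mm above the flask's); 5 N down is plenty. Origin at the centre of its underside, z up.
- mat: Fixed cork mat, 250 x 80 x 3 mm, on which the stoppers stand in a row. Origin at the centre of its underside.
- timer: Small white kitchen timer with a red knob on top, 62 x 62 x 51 mm; not the shaker's dial. A bystander: leave it alone. Origin at the centre of its underside.
- squeeze_bottle: Small empty white squeeze bottle lying on its side, 193 x 60 x 52 mm. A bystander: leave it alone. Origin at the centre of its underside.
Things that resemble listed ones, but are neither listed nor needed, are in the scene too. Leave any pink look-alike of the stopper_3 alone. What is shaped like the stopper_2 but yellow is not meant.

How it is judged:
On the way, in this order (a step that is already met when the one before it is completed fails the run):
1. the dial is turned back to off (value of joint dial below 0.15 rad), for 0.2 s.
2. with the dial still off, every flask stands on the deck with a stopper seated in its neck, and is released (value of joint dial below 0.15 rad and x of flask_1 in the frame of deck between -0.072 and 0.072 m and y of flask_1 in the frame of deck between -0.082 and 0.082 m and z of flask_1 in the frame of deck between -0.004 and 0.006 m and angle between each of flask_1, flask_2, flask_3's own z axis and vertical below 0.1 rad and ((horizontal distance between stopper_1 and flask_1 below 0.005 m and z of stopper_1 in the frame of flask_1 between 0.07 and 0.0855 m and angle between the z axis of stopper_1 and the z axis of flask_1, either way round below 0.1 rad) or (horizontal distance between stopper_2 and flask_1 below 0.005 m and z of stopper_2 in the frame of flask_1 between 0.07 and 0.0855 m and angle between the z axis of stopper_2 and the z axis of flask_1, either way round below 0.1 rad) or (horizontal distance between stopper_3 and flask_1 below 0.005 m and z of stopper_3 in the frame of flask_1 between 0.07 and 0.0855 m and angle between the z axis of stopper_3 and the z axis of flask_1, either way round below 0.1 rad)) and x of flask_2 in the frame of deck between -0.072 and 0.072 m and y of flask_2 in the frame of deck between -0.082 and 0.082 m and z of flask_2 in the frame of deck between -0.004 and 0.006 m and ((horizontal distance between stopper_1 and flask_2 below 0.005 m and z of stopper_1 in the frame of flask_2 between 0.07 and 0.0855 m and angle between the z axis of stopper_1 and the z axis of flask_2, either way round below 0.1 rad) or (horizontal distance between stopper_2 and flask_2 below 0.005 m and z of stopper_2 in the frame of flask_2 between 0.07 and 0.0855 m and angle between the z axis of stopper_2 and the z axis of flask_2, either way round below 0.1 rad) or (horizontal distance between stopper_3 and flask_2 below 0.005 m and z of stopper_3 in the frame of flask_2 between 0.07 and 0.0855 m and angle between the z axis of stopper_3 and the z axis of flask_2, either way round below 0.1 rad)) and x of flask_3 in the frame of deck between -0.072 and 0.072 m and y of flask_3 in the frame of deck between -0.082 and 0.082 m and z of flask_3 in the frame of deck between -0.004 and 0.006 m and ((horizontal distance between stopper_1 and flask_3 below 0.005 m and z of stopper_1 in the frame of flask_3 between 0.07 and 0.0855 m and angle between the z axis of stopper_1 and the z axis of flask_3, either way round below 0.1 rad) or (horizontal distance between stopper_2 and flask_3 below 0.005 m and z of stopper_2 in the frame of flask_3 between 0.07 and 0.0855 m and angle between the z axis of stopper_2 and the z axis of flask_3, either way round below 0.1 rad) or (horizontal distance between stopper_3 and flask_3 below 0.005 m and z of stopper_3 in the frame of flask_3 between 0.07 and 0.0855 m and angle between the z axis of stopper_3 and the z axis of flask_3, either way round below 0.1 rad)) and contact force between the fingers and flask_1 below 0.2 N and contact force between the fingers and flask_2 below 0.2 N and contact force between the fingers and flask_3 below 0.2 N and contact force between the fingers and stopper_1 below 0.2 N and contact force between the fingers and stopper_2 below 0.2 N and contact force between the fingers and stopper_3 below 0.2 N), for 0.3 s.
3. the dial is turned to the run mark (value of joint dial between 2.05 and 2.35 rad), for 0.2 s.
At the end, for the whole second after the job is handed in: Every flask present stands upright (within 0.1 rad) on the deck inside the rim, each with a stopper seated at least 9.5 mm deep in its neck, within 5 mm of its axis and 0.1 rad of straight, all at rest and released, and the dial reads 2.2 rad within 0.15 (all of step 3 and x of flask_1 in the frame of deck between -0.072 and 0.072 m and y of flask_1 in the frame of deck between -0.082 and 0.082 m and z of flask_1 in the frame of deck between -0.004 and 0.006 m and angle between each of flask_1, flask_2, flask_3's own z axis and vertical below 0.1 rad and ((horizontal distance between stopper_1 and flask_1 below 0.005 m and z of stopper_1 in the frame of flask_1 between 0.07 and 0.0855 m and angle between the z axis of stopper_1 and the z axis of flask_1, either way round below 0.1 rad) or (horizontal distance between stopper_2 and flask_1 below 0.005 m and z of stopper_2 in the frame of flask_1 between 0.07 and 0.0855 m and angle between the z axis of stopper_2 and the z axis of flask_1, either way round below 0.1 rad) or (horizontal distance between stopper_3 and flask_1 below 0.005 m and z of stopper_3 in the frame of flask_1 between 0.07 and 0.0855 m and angle between the z axis of stopper_3 and the z axis of flask_1, either way round below 0.1 rad)) and x of flask_2 in the frame of deck between -0.072 and 0.072 m and y of flask_2 in the frame of deck between -0.082 and 0.082 m and z of flask_2 in the frame of deck between -0.004 and 0.006 m and ((horizontal distance between stopper_1 and flask_2 below 0.005 m and z of stopper_1 in the frame of flask_2 between 0.07 and 0.0855 m and angle between the z axis of stopper_1 and the z axis of flask_2, either way round below 0.1 rad) or (horizontal distance between stopper_2 and flask_2 below 0.005 m and z of stopper_2 in the frame of flask_2 between 0.07 and 0.0855 m and angle between the z axis of stopper_2 and the z axis of flask_2, either way round below 0.1 rad) or (horizontal distance between stopper_3 and flask_2 below 0.005 m and z of stopper_3 in the frame of flask_2 between 0.07 and 0.0855 m and angle between the z axis of stopper_3 and the z axis of flask_2, either way round below 0.1 rad)) and x of flask_3 in the frame of deck between -0.072 and 0.072 m and y of flask_3 in the frame of deck between -0.082 and 0.082 m and z of flask_3 in the frame of deck between -0.004 and 0.006 m and ((horizontal distance between stopper_1 and flask_3 below 0.005 m and z of stopper_1 in the frame of flask_3 between 0.07 and 0.0855 m and angle between the z axis of stopper_1 and the z axis of flask_3, either way round below 0.1 rad) or (horizontal distance between stopper_2 and flask_3 below 0.005 m and z of stopper_2 in the frame of flask_3 between 0.07 and 0.0855 m and angle between the z axis of stopper_2 and the z axis of flask_3, either way round below 0.1 rad) or (horizontal distance between stopper_3 and flask_3 below 0.005 m and z of stopper_3 in the frame of flask_3 between 0.07 and 0.0855 m and angle between the z axis of stopper_3 and the z axis of flask_3, either way round below 0.1 rad)) and contact force between the fingers and flask_1 below 0.2 N and contact force between the fingers and flask_2 below 0.2 N and contact force between the fingers and flask_3 below 0.2 N and contact force between the fingers and stopper_1 below 0.2 N and contact force between the fingers and stopper_2 below 0.2 N and contact force between the fingers and stopper_3 below 0.2 N and linear speed of each of flask_1, flask_2, flask_3 below 0.02 m/s); the robot touches nothing.
It fails at once if the timer or the squeeze bottle is moved more than 4 cm (distance of any of timer, squeeze_bottle from where it was at the start of the episode above 0.04 m).
It fails at once if a flask is tipped over (angle between any of flask_1, flask_2, flask_3's own z axis and vertical above 1 rad).
It fails at once if a stopper is tipped over (angle between any of stopper_1, stopper_2, stopper_3's own z axis and vertical above 1.2 rad).
Of flask_1, flask_2, flask_3 only 2 to 3 are there at a start; the rules pass over those that are not, and their reading is None.
At some moment in a run one of flask_1, flask_2, flask_3 may be knocked a few centimetres aside while the robot is not near it.
It also fails if it takes over 210 s, if anything falls off the work surface, if the arm or the gripper's body presses on something with over 40 N, if the wrist force passes 120 N, or if a joint passes its speed limit or range.

## Robot

A 6-joint arm with a two-finger parallel gripper is mounted at the origin on a cart in front of the work surface, level with it; the furniture and walls round the work are solid. World frame = base frame: x ahead of the robot, y to its left, z up, the work surface at z = 0. Lengths are in m, angles in rad, forces in N, time in s.
With the tool pointing down it reaches from about 0.275 to 0.75 m from the base axis. Payload 10.2 kg.
Tool frame: the origin (TCP) lies at the very end of the fingers, on their centre line; the grasp point (between the pads) lies 19 mm behind it; z points along the fingers, x is the direction in which the jaws open and shut, and the axes are right-handed (so a half turn about z gives the same grasp; the last joint's range is limited). The gripper opens to 88 mm and grips with 3 to 60 N. Pads are 18 mm wide; open, the fingers measure 123 mm over their backs; the gripper's body (75 mm by 187 mm) begins 45 mm behind the grasp point.
Start: joints at [-1.519, 0.313, 1.498, -0, 1.331, -0.223], TCP at [0.142, -0.505, 0.239] pointing down, gripper open.
Joint ranges: [-2.94, 2.94], [-0.97, 2.17], [0.19, 2.56], [-1.23, 4.37], [0.02, 3.11], [-2.88, 2.88]. Speed limits (rad/s): [2.39, 2.39, 3.01, 3.14, 3.14, 3.14].

## Interface

Orientations are given as a rotation vector (axis times angle).
In Python, from cell import sense, capture, camera_model, close_job gives the robot as it stands.
- The arm moves only by the shell command python3 -m pendant 'ROWS' [OPENING] [FORCE]. ROWS is JSON, a list of rows, each a list of 2 entries, a list of its own where there are three numbers: the shift along the tool's x, y, z in m, then the turn about the tool's z in degrees. In form: [[[tx, ty, tz], twist], ...]. A call has 1 to 20 rows; each row is the pose to reach, as a shift and turn from the pose measured when the call began, along the tool's axes at that moment; what a row does not reach only later rows make up. A row lasts 1/10 s, in which the tool goes at most 50 mm and 8.59 degrees, less where a joint would pass 70% of its speed; a pose out of reach is approached as far as the arm can. A call with a gripper value outside its range is refused whole. OPENING is the finger opening in m, from 0 to 0.0881, set as the call begins (- or left out, the last holds). The fingers move at their own pace and stop on an object; FORCE is the grip in N (left out, the last holds). Time passes only in rows, so rows that repeat a pose let the fingers close. It gives the time, the measured TCP pose, the force and the opening at its end, in the units of the state.
- sense(): the state, without advancing time (a new reading comes with each control period).
- capture(name): name is "scene" or "side" or "wrist"; returns (picture, depth): 384x512x3 uint8, red, green, blue; 384x512 float32, m along the optical axis (not along the pixel's ray), 0 where there is no reading.
- camera_model(name): a dict with "camera_matrix" (3x3 intrinsics, pixels), "eye" and "orientation" of the camera in the world; the wrist camera has in their place "hand_eye" (4x4, takes a point from camera to tool coordinates, whose origin is the TCP and whose axes are the tool frame's). Camera axes: x right, y down, z forward; pixel columns grow to the right and rows downward; lengths in m; the calibration is good to about 2 mm. The wrist camera is an equidistant fisheye: a pixel r from the principal point sees the ray r / f radians off the axis. A picture is of the moment at which its call begins: read the wrist's pose just before it. camera_model takes no time and is no camera call.
- close_job(): hands the job in, once; it reports no verdict.
The state is a dict: "t": time; "q": joint angles; "dq": joint speeds; "joint_torque": joint torques, N m; "tcp_pos": TCP position; "eef_rot": TCP orientation; "force": force on the tool from outside, world axes, zero at the start; "ft_torque": the same for the moment, N m; "grip_width": opening from 0.0 (shut) to 1.0 (fully open).
Only numpy, scipy, OpenCV 4.12 (cv2) and the standard library are available. Lean on these libraries where they do the work, as an engineer would, in place of code of your own. Each camera call takes 0.05 s, during which the arm holds its last target. There are 200 camera calls.

## Working session

There is one attempt and no reset: what is moved stays moved. The work goes in short steps, Python scripts to look and compute and a shell command to move; the robot and the scene stay as the last step left them, time stands still between calls to the robot, and variables do not carry over. Pictures are saved under pics/ and viewed, about 12 in all and at most 16, crops included, and the job is handed in when it is done.

```bash
ls; mkdir -p pics; python3 - <<'E'
from cell import *
import cv2,numpy as np
s=sense();print(s)
for n in("scene","side","wrist"):
    p,d=capture(n);cv2.imwrite(f"pics/{n}0.png",p[:,:,::-1]);np.savez(f"pics/{n}0.npz",p=p,d=d)
    print(n,camera_model(n))
E
```

```text
pics
{'t': 0.0, 'q': array([-1.51939810e+00,  3.13434746e-01,  1.49838664e+00, -2.61119342e-06,
        1.33097028e+00, -2.23378779e-01]), 'dq': array([-5.49301852e-04, -2.81505699e-04, -3.96782335e-04,  3.21300398e-04,
       -1.08916971e-03, -6.77837840e-05]), 'joint_torque': array([-1.69130067e-04, -4.02213585e+01, -2.52269483e+01,  6.94111898e-02,
        3.52766505e-02, -1.04431570e-04]), 'tcp_pos': array([ 0.14243614, -0.50507771,  0.23818785]), 'eef_rot': array([-2.50402037e+00,  1.89571387e+00,  1.21516955e-03]), 'force': array([ 0.47449525,  0.58439973, -0.50117042]), 'ft_torque': array([0.00081255, 0.01093538, 0.01096165]), 'grip_width': 1.0023058190880842}
scene {'camera_matrix': array([[363.62412001,   0.        , 255.67792347],
       [  0.        , 363.62412001, 190.18747086],
       [  0.        ,   0.        ,   1.        ]]), 'eye': array([0.01017627, 0.62676512, 0.67721471]), 'orientation': array([-0.80366846,  2.4586843 , -1.2490819 ])}
side {'camera_matrix': array([[382.81500294,   0.        , 257.39629871],
       [  0.        , 382.81500294, 190.11002242],
       [  0.        ,   0.        ,   1.        ]]), 'eye': array([ 0.55073173, -1.13899328,  0.66915932]), 'orientation': array([-2.04502286, -0.05023357,  0.04737402])}
wrist {'camera_matrix': array([[297.31863964,   0.        , 254.87000397],
       [  0.        , 297.31863964, 188.59078072],
       [  0.        ,   0.        ,   1.        ]]), 'hand_eye': array([[ 9.99999417e-01, -1.04205153e-03, -2.82193882e-04,
         1.86920175e-04],
       [ 1.07900171e-03,  9.56115758e-01,  2.92987191e-01,
        -7.36882367e-02],
       [-3.54977331e-05, -2.92987324e-01,  9.56116325e-01,
        -1.46301227e-01],
       [ 0.00000000e+00,  0.00000000e+00,  0.00000000e+00,
         1.00000000e+00]])}
```

View pics/scene0.png

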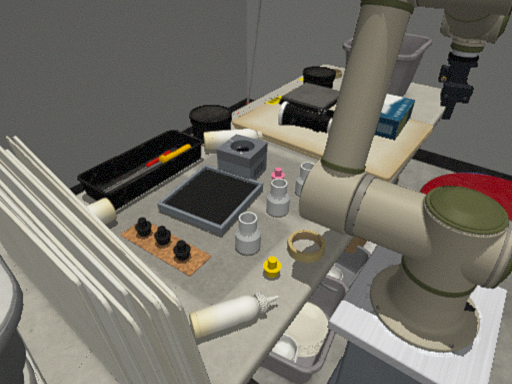

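View pics/side0.png

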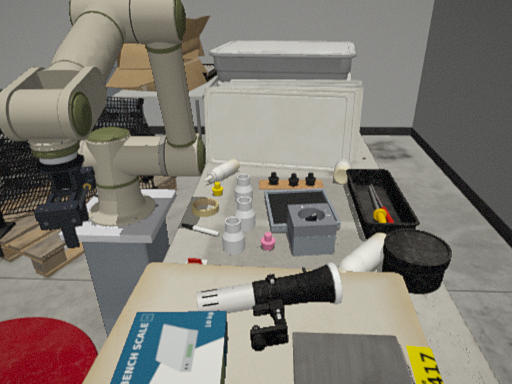

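```bash
cat > h.py <<'E'
import numpy as np,cv2
from scipy.spatial.transform import Rotation as R
from cell import *
def pose(n,s=None):
    m=camera_model(n)
    if n!="wrist": return R.from_rotvec(m["orientation"]).as_matrix(),np.array(m["eye"]),m["camera_matrix"]
    T=R.from_rotvec(s["eef_rot"]).as_matrix();H=m["hand_eye"]
    return T@H[:3,:3],T@H[:3,3]+s["tcp_pos"],m["camera_matrix"]
def rays(n,uv,s=None):
    r,e,K=pose(n,s);uv=np.asarray(uv,float).reshape(-1,2)
    x=(uv-K[:2,2])/K[0,0]
    if n=="wrist":
        a=np.linalg.norm(x,axis=1,keepdims=True);k=np.where(a>1e-9,np.sin(a)/np.maximum(a,1e-9),1)
        d=np.hstack([x*k,np.cos(a)])
    else: d=np.hstack([x,np.ones((len(x),1))])
    return e,d@r.T,d
def onplane(n,uv,z,s=None):
    e,w,_=rays(n,uv,s);return e+w*((z-e[2])/w[:,2:])
def cloud(n,dep,s=None):
    h,w=dep.shape;uv=np.stack(np.meshgrid(np.arange(w),np.arange(h)),-1).reshape(-1,2)
    e,W,d=rays(n,uv,s);P=e+W/d[:,2:]*dep.reshape(-1,1);P[dep.ravel()<=0]=np.nan
    return P.reshape(h,w,3)
def snap(n,tag):
    s=sense();p,d=capture(n);np.savez(f"pics/{tag}.npz",p=p,d=d,pos=s["tcp_pos"],rot=s["eef_rot"]);cv2.imwrite(f"pics/{tag}.png",p[:,:,::-1]);return s,p,d
def tri(*obs):  # obs: (name,uv,s)
    A=np.zeros((3,3));b=np.zeros(3)
    for n,uv,s in obs:
        e,w,_=rays(n,uv,s);w=w[0]/np.linalg.norm(w[0]);M=np.eye(3)-np.outer(w,w);A+=M;b+=M@e
    return np.linalg.solve(A,b)
E
python3 - <<'E'
from h import *
for n in("scene","side"):
    f=np.load(f"pics/{n}0.npz");p=f["p"].astype(int);P=cloud(n,f["d"]);x,y,z=P[...,0],P[...,1],P[...,2]
    roi=(x>.2)&(x<.9)&(y>-.5)&(y<.5)
    for nm,m in (("flasktop",roi&(z>.088)&(z<.1)&(p.min(2)>140)&(x<.7)),("flaskside",roi&(z>.02)&(z<.08)&(p.min(2)>140)),("dark>mat",roi&(z>.008)&(z<.07)&(p.max(2)<60)),("tower",roi&(abs(z-.102)<.006)),("rim",roi&(abs(z-.032)<.004)),("deck",roi&(abs(z-.022)<.004)&(p.max(2)<60)),
      ("cork",roi&(z<.012)&(p[...,0]-p[...,2]>50)),("pink",(p[...,0]-p[...,1]>70)&roi)):
        k,l,st,c=cv2.connectedComponentsWithStats(m.astype(np.uint8))
        for i in range(1,k):
            if st[i,4]>25:
                q=P[l==i];print(n,nm,st[i,4],c[i].round(),np.median(q,0).round(3),q.min(0).round(3),q.max(0).round(3))
E
```

```text
scene flasktop 42 [278. 183.] [ 0.44  -0.084  0.094] [ 0.417 -0.108  0.089] [ 0.46  -0.065  0.097]
scene flasktop 64 [248. 218.] [0.419 0.083 0.094] [0.396 0.061 0.089] [0.442 0.108 0.097]
scene flaskside 1781 [272. 132.] [ 0.697 -0.412  0.053] [ 0.447 -0.5    0.022] [ 0.846 -0.202  0.069]
scene flaskside 493 [379. 161.] [ 0.272 -0.44   0.052] [ 0.223 -0.5    0.048] [ 0.327 -0.367  0.057]
scene flaskside 33 [299. 180.] [ 0.426 -0.185  0.051] [ 0.414 -0.196  0.044] [ 0.443 -0.181  0.06 ]
scene flaskside 140 [278. 199.] [ 0.422 -0.066  0.051] [ 0.407 -0.105  0.043] [ 0.468 -0.054  0.062]
scene flaskside 304 [100. 208.] [0.779 0.257 0.063] [0.764 0.227 0.024] [0.816 0.281 0.07 ]
scene flaskside 183 [248. 236.] [0.4   0.104 0.052] [0.387 0.062 0.043] [0.442 0.117 0.063]
scene flaskside 1600 [229. 311.] [0.31  0.294 0.046] [0.255 0.191 0.023] [0.365 0.361 0.054]
scene dark>mat 1979 [157. 171.] [0.807 0.034 0.044] [ 0.794 -0.358  0.008] [0.9   0.222 0.07 ]
scene dark>mat 69 [258. 168.] [ 0.581 -0.19   0.032] [ 0.573 -0.23   0.013] [ 0.587 -0.155  0.047]
scene dark>mat 2733 [211. 196.] [0.6
[... 6022 characters left out ...]
 -0.318  0.032] [ 0.778 -0.346  0.029] [ 0.834 -0.287  0.036]
side rim 42 [412. 284.] [ 0.878 -0.391  0.032] [ 0.862 -0.398  0.028] [ 0.9   -0.382  0.036]
side deck 42 [361. 181.] [0.866 0.204 0.022] [0.832 0.199 0.018] [0.9   0.214 0.026]
side deck 863 [291. 203.] [0.576 0.043 0.022] [ 0.516 -0.104  0.018] [0.713 0.114 0.025]
side deck 34 [413. 287.] [ 0.885 -0.392  0.022] [ 0.871 -0.395  0.018] [ 0.9   -0.386  0.025]
side cork 397 [289. 185.] [0.579 0.204 0.002] [ 0.472  0.169 -0.002] [0.722 0.257 0.006]
side pink 111 [268. 240.] [ 0.522 -0.216  0.027] [ 0.501 -0.23   0.022] [ 0.539 -0.191  0.051]
side pink 62 [194. 260.] [ 0.33  -0.337  0.046] [ 0.314 -0.339  0.038] [ 0.349 -0.331  0.052]
```

View pics/wrist0.png

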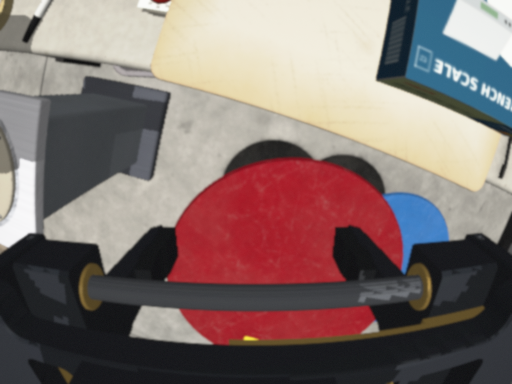

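```bash
cat >> h.py <<'E'
def go(x,y,z,jaw=None,s=None):
    """shift in tool axes and twist (deg) to put TCP at xyz with tool x at world angle jaw (deg, mod 180 nearest)"""
    s=s or sense();T=R.from_rotvec(s["eef_rot"]).as_matrix()
    t=T.T@(np.array([x,y,z])-s["tcp_pos"]);a=np.degrees(np.arctan2(T[1,0],T[0,0]))
    tw=0 if jaw is None else (a-jaw+90)%180-90
    print("shift",t.round(4),"twist",round(tw,1),"tool x now",round(a,1),"q6",s["q"][5].round(2),"tilt",T[2].round(3))
E
python3 -c "
from h import *
go(.643,-.181,.33);go(.643,-.181,.22)"
```

```text
shift [-0.1762 -0.5698 -0.0914] twist 0 tool x now -74.3 q6 -0.22 tilt [-0.001 -0.    -1.   ]
shift [-0.1761 -0.5697  0.0186] twist 0 tool x now -74.3 q6 -0.22 tilt [-0.001 -0.    -1.   ]
```

```bash
python3 -m pendant '[[[0,0,-0.05],0],[[0,0,-0.09],0],[[-0.176,-0.57,-0.09],0],[[-0.176,-0.57,-0.09],0],[[-0.176,-0.57,-0.09],0],[[-0.176,-0.57,-0.09],0],[[-0.176,-0.57,-0.09],0],[[-0.176,-0.57,-0.09],0],[[-0.176,-0.57,-0.09],0],[[-0.176,-0.57,-0.09],0],[[-0.176,-0.57,-0.09],0],[[-0.176,-0.57,-0.09],0],[[-0.176,-0.57,-0.09],0],[[-0.176,-0.57,-0.09],0],[[-0.176,-0.57,-0.09],0],[[-0.176,-0.57,-0.09],0],[[-0.176,-0.57,0.0],0],[[-0.176,-0.57,0.02],0],[[-0.176,-0.57,0.02],0]]' 0.03 30
python3 -c "
from h import *
s,p,d=snap('wrist','w1');print(s['q'],s['t'])"
```

```text
t: 2.05
tcp_pos: [0.6404, -0.1812, 0.2135]
eef_rot: [2.502, -1.897, -0.016]
force: [-0.8, 0.1, 0.1]
grip_width: 0.34
[-4.51638981e-01  6.57217527e-01  1.03654846e+00  5.99603464e-04
  1.45795909e+00  8.45944360e-01] 2.05
```

View pics/w1.png

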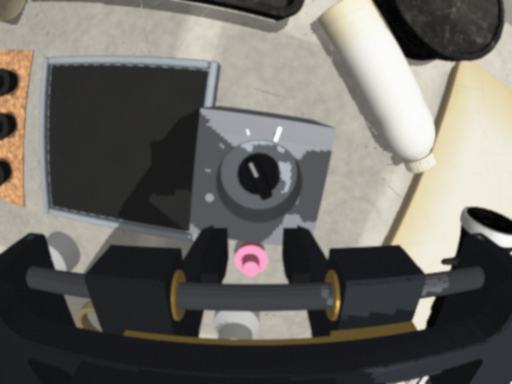

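```bash
python3 - <<'E'
from h import *
p=cv2.imread("pics/w1.png")
cv2.imwrite("pics/w1c.png",cv2.resize(p[95:235,175:345],None,fx=4,fy=4,interpolation=cv2.INTER_CUBIC))
f=np.load("pics/w1.npz");s=dict(tcp_pos=f["pos"],eef_rot=f["rot"])
P=cloud("wrist",f["d"],s);q=P[...,2]
x,y=P[...,0],P[...,1];m=(abs(q-.102)<.004)&(abs(x-.64)<.09)&(abs(y+.18)<.09)
Q=P[m];r=cv2.minAreaRect(Q[:,:2].astype(np.float32));print("tower",len(Q),r,np.median(Q[:,2]))
E=(abs(q-.022)<.004)&(x>.5)&(x<.75)&(y<.13)&(y>-.13)&(f["p"].max(2)<60)
Q=P[E];print("deck",len(Q),cv2.minAreaRect(Q[:,:2].astype(np.float32)))
m=(q>.09)&(q<.099)&(np.hypot(x-.643,y+.181)<.03)
Q=P[m];print("bar",len(Q),cv2.minAreaRect(Q[:,:2].astype(np.float32)),np.median(Q,0))
for z,uv in((.102,(209,198)),(.102,(278,134))):print(onplane("wrist",uv,z,s))
E
```

```text
tower 10240 ((0.6401011347770691, -0.18394462764263153), (0.12072505801916122, 0.12081622332334518), 7.348728179931641) 0.10232075638095842
deck 22008 ((0.6173315048217773, -0.005668044090270996), (0.19655649363994598, 0.21501679718494415), 7.1989665031433105)
bar 532 ((0.6403728127479553, -0.18351316452026367), (0.039752550423145294, 0.01211573276668787), 40.58351516723633) [ 0.64150588 -0.18291563  0.0948981 ]
[[ 0.61410694 -0.14384553  0.102     ]]
[[ 0.68764976 -0.18820773  0.102     ]]
```

View pics/w1c.png

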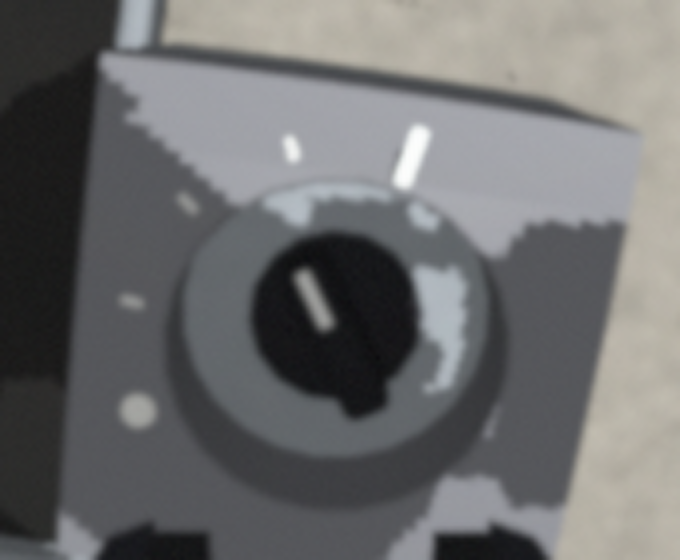

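```bash
python3 -c "
from h import *
go(.6402,-.1837,.12,-49.4);go(.6402,-.1837,.075,-49.4)"
```

```text
shift [0.0023 0.0012 0.0954] twist -24.9 tool x now -74.3 q6 0.85 tilt [-0.005  0.005 -1.   ]
shift [0.0025 0.001  0.1404] twist -24.9 tool x now -74.3 q6 0.85 tilt [-0.005  0.005 -1.   ]
```

```bash
python3 -m pendant '[[[0.002,0.001,0.04],-8],[[0.002,0.001,0.08],-16],[[0.002,0.001,0.095],-25],[[0.002,0.001,0.095],-25],[[0.002,0.001,0.115],-25],[[0.002,0.001,0.13],-25],[[0.002,0.001,0.14],-25],[[0.002,0.001,0.14],-25],[[0.002,0.001,0.14],-25]]' && python3 -m pendant '[[[0,0,0],0],[[0,0,0],0],[[0,0,0],0],[[0,0,0],0],[[0,0,0],0],[[0,0,0],-8],[[0,0,0],-16],[[0,0,0],-24],[[0,0,0],-32],[[0,0,0],-40],[[0,0,0],-48],[[0,0,0],-56],[[0,0,0],-64],[[0,0,0],-72],[[0,0,0],-78],[[0,0,0],-82],[[0,0,0],-82],[[0,0,0],-82],[[0,0,0],-82]]' 0 20; python3 -c "
from h import *
go(.64,-.183,.2);print(sense()['ft_torque'])"
```

```text
t: 3.0
tcp_pos: [0.6405, -0.1835, 0.0764]
eef_rot: [-2.854, 1.312, 0.009]
force: [-0.4, 0.3, -0.4]
grip_width: 0.343
t: 4.9
tcp_pos: [0.6426, -0.1843, 0.0772]
eef_rot: [-3.015, -0.881, -0.003]
force: [13.4, -5.4, -1.8]
grip_width: 0.138
shift [-0.0013 -0.0024 -0.1228] twist 0 tool x now 32.6 q6 -1.02 tilt [ 0.002  0.    -1.   ]
[-0.87673082 -2.23733346 -0.16441511]
```

```bash
python3 -m pendant '[[[0,0,0],0],[[0,0,0],0],[[0,0,0],0],[[0,0,-0.04],0],[[0,0,-0.09],0],[[0,0,-0.137],0],[[0,0,-0.137],0],[[0,0,-0.137],0]]' 0.03 20; python3 - <<'E'
from h import *
s,p,d=snap("wrist","w2");P=cloud("wrist",d,s);x,y,q=P[...,0],P[...,1],P[...,2]
m=(q>.09)&(q<.099)&(np.hypot(x-.641,y+.183)<.03);Q=P[m];print("bar",len(Q),cv2.minAreaRect(Q[:,:2].astype(np.float32)))
E
```

```text
t: 5.7
tcp_pos: [0.6423, -0.1842, 0.2145]
eef_rot: [3.015, 0.881, 0.003]
force: [-0.7, -0.6, -1.3]
grip_width: 0.34
bar 515 ((0.6400616765022278, -0.18400993943214417), (0.011312434449791908, 0.04020141810178757), 32.2458381652832)
```

```bash
python3 -c "
from h import *
go(.45,-.11,.25,7.3)"
```

```text
shift [-0.1217 -0.1658 -0.0369] twist 25.3 tool x now 32.6 q6 -1.02 tilt [ 0.    -0.002 -1.   ]
```

```bash
python3 -m pendant '[[[-0.03,-0.04,-0.036],8],[[-0.06,-0.08,-0.036],16],[[-0.09,-0.12,-0.036],25],[[-0.122,-0.166,-0.036],25],[[-0.122,-0.166,-0.036],25],[[-0.122,-0.166,-0.036],25],[[-0.122,-0.166,-0.036],25]]' 0.07 15
cat >> h.py <<'E'
def ring(P,p,zlo,zhi,c,rad=.03,bright=True):
    """centre of a flask mouth: minEnclosingCircle-like fit of bright points near height of the mouth"""
    x,y,z=np.moveaxis(P,-1,0)
    m=(z>zlo)&(z<zhi)&(np.hypot(x-c[0],y-c[1])<rad)
    Q=P[m]
    if len(Q)<15: return None
    (cx,cy),r=cv2.minEnclosingCircle(Q[:,:2].astype(np.float32))
    return np.round([cx,cy,r,np.median(Q[:,2]),len(Q)],4)
def flasks(P,zt=.095,win=((.25,.8),(-.35,.3))):
    x,y,z=np.moveaxis(P,-1,0)
    m=((abs(z-zt)<.005)&(x>win[0][0])&(x<win[0][1])&(y>win[1][0])&(y<win[1][1])).astype(np.uint8)
    k,l,st,c=cv2.connectedComponentsWithStats(m)
    out=[]
    for i in range(1,k):
        if st[i,4]>30:
            Q=P[l==i];(cx,cy),r=cv2.minEnclosingCircle(Q[:,:2].astype(np.float32));print("px",c[i].round(),"n",st[i,4],"centre",round(cx,4),round(cy,4),"r",round(r,4),"z",np.median(Q[:,2]).round(4))
E
python3 - <<'E'
from h import *
s,p,d=snap("wrist","w3");print(s["tcp_pos"],s["q"].round(2));flasks(cloud("wrist",d,s))
E
```

```text
t: 6.45
tcp_pos: [0.4499, -0.1101, 0.2484]
eef_rot: [-3.132, -0.207, 0.002]
force: [0.7, 0.3, 0.5]
grip_width: 0.791
[ 0.44991644 -0.11011605  0.2484059 ] [-0.49  0.17  1.66  0.    1.32 -0.63]
px [251.   5.] n 175 centre 0.4206 0.0691 r 0.0187 z 0.0946
px [248. 152.] n 523 centre 0.4377 -0.0892 r 0.0229 z 0.0951
px [390. 213.] n 389 centre 0.6344 -0.1457 r 0.0637 z 0.0947
px [424. 237.] n 34 centre 0.6702 -0.1622 r 0.0111 z 0.0945
px [396. 241.] n 67 centre 0.6318 -0.1721 r 0.0069 z 0.0946
px [216. 255.] n 453 centre 0.4157 -0.2141 r 0.0235 z 0.0948
```

View pics/w3.png

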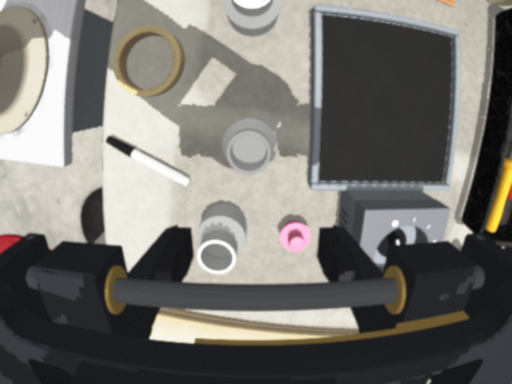

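```bash
python3 -c "
from h import *
go(.4157,-.2141,.13,7.3);go(.4157,-.2141,.071,7.3)"
```

```text
shift [-0.0478  0.0987  0.1182] twist 0.3 tool x now 7.6 q6 -0.63 tilt [-0.001 -0.003 -1.   ]
shift [-0.0477  0.0988  0.1772] twist 0.3 tool x now 7.6 q6 -0.63 tilt [-0.001 -0.003 -1.   ]
```

```bash
python3 -m pendant '[[[-0.024,0.05,0.03],0],[[-0.048,0.099,0.06],0],[[-0.048,0.099,0.1],0],[[-0.048,0.099,0.118],0],[[-0.048,0.099,0.118],0],[[-0.048,0.099,0.14],0],[[-0.048,0.099,0.16],0],[[-0.048,0.099,0.177],0],[[-0.048,0.099,0.177],0],[[-0.048,0.099,0.177],0]]' 0.07 20 && python3 -m pendant '[[[0,0,0],0],[[0,0,0],0],[[0,0,0],0],[[0,0,0],0],[[0,0,0],0]]' 0 20 && python3 -m pendant '[[[0,0,-0.02],0],[[0,0,-0.06],0],[[0,0,-0.1],0],[[0,0,-0.14],0],[[0,0,-0.16],0],[[0,0,-0.16],0]]'; python3 -c "
from h import *
go(.667,.0007,.24,7.3);go(.667,.0007,.093,7.3)"
```

```text
t: 7.5
tcp_pos: [0.4163, -0.2146, 0.0722]
eef_rot: [-3.133, -0.208, 0.001]
force: [-0.6, 0.0, -0.5]
grip_width: 0.797
t: 8.0
tcp_pos: [0.417, -0.215, 0.073]
eef_rot: [-3.134, -0.208, -0.002]
force: [2.6, 0.7, 6.1]
grip_width: 0.572
t: 8.6
tcp_pos: [0.4172, -0.2156, 0.235]
eef_rot: [3.132, 0.208, 0.006]
force: [1.1, -0.0, -2.8]
grip_width: 0.572
shift [ 0.2762 -0.1813 -0.0045] twist 0.3 tool x now 7.6 q6 -0.86 tilt [ 0.004  0.003 -1.   ]
shift [ 0.2756 -0.1818  0.1425] twist 0.3 tool x now 7.6 q6 -0.86 tilt [ 0.004  0.003 -1.   ]
```

```bash
python3 -m pendant '[[[0.04,-0.026,-0.004],0],[[0.08,-0.052,-0.004],0],[[0.12,-0.08,-0.004],0],[[0.16,-0.105,-0.004],0],[[0.2,-0.13,-0.004],0],[[0.24,-0.157,-0.004],0],[[0.276,-0.182,-0.004],0],[[0.276,-0.182,-0.004],0],[[0.276,-0.182,-0.004],0],[[0.276,-0.182,-0.004],0]]'; python3 - <<'E'
from h import *
s,p,d=snap("wrist","w4");go(.667,.0007,.11,7.3);go(.667,.0007,.096,7.3)
E
```

```text
t: 9.6
tcp_pos: [0.666, 0.0006, 0.2383]
eef_rot: [3.132, 0.207, 0.003]
force: [-0.0, 0.1, -1.6]
grip_width: 0.568
shift [ 0.0007 -0.0006  0.1289] twist 0.2 tool x now 7.5 q6 -0.31 tilt [ 0.002  0.003 -1.   ]
shift [ 0.0006 -0.0006  0.1429] twist 0.2 tool x now 7.5 q6 -0.31 tilt [ 0.002  0.003 -1.   ]
```

View pics/w4.png

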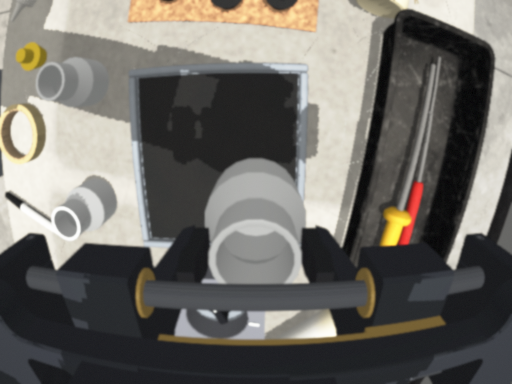

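```bash
python3 -m pendant '[[[0.001,0,0.05],0],[[0.001,0,0.09],0],[[0.001,0,0.12],0],[[0.001,0,0.13],0],[[0.001,0,0.136],0],[[0.001,0,0.14],0],[[0.001,0,0.142],0],[[0.001,0,0.142],0]]'
```

```text
t: 10.45
tcp_pos: [0.6678, 0.0001, 0.0979]
eef_rot: [3.132, 0.206, 0.007]
force: [-1.0, -0.3, -1.9]
grip_width: 0.573
```

```bash
python3 -m pendant '[[[0,0,0.001],0],[[0,0,0.002],0],[[0,0,0.002],0]]';python3 -m pendant '[[[0,0,0.001],0],[[0,0,0.002],0],[[0,0,0.002],0]]'; python3 -c "
from h import *
s=sense();print(s['force'],s['tcp_pos'])"
```

```text
t: 10.75
tcp_pos: [0.6678, 0.0001, 0.096]
eef_rot: [3.132, 0.206, 0.007]
force: [-0.5, 0.3, -1.4]
grip_width: 0.57
t: 11.05
tcp_pos: [0.6683, -0.0002, 0.095]
eef_rot: [3.131, 0.206, 0.009]
force: [0.1, -0.2, 4.5]
grip_width: 0.573
[ 0.06639488 -0.2403773   4.51082319] [ 6.68252856e-01 -1.50256687e-04  9.50468540e-02]
```

Contact at TCP z 0.095, as expected. Release, rise, and go to flask B.

```bash
python3 -m pendant '[[[0,0,0],0],[[0,0,0],0],[[0,0,0],0],[[0,0,-0.02],0],[[0,0,-0.06],0],[[0,0,-0.1],0],[[0,0,-0.14],0],[[0,0,-0.14],0],[[0,0,-0.14],0]]' 0.07 20; python3 - <<'E'
from h import *
s,p,d=snap("wrist","w5");P=cloud("wrist",d,s);print("table");flasks(P);print("deck");flasks(P,.117);go(.4377,-.0892,.235,7.3)
E
```

```text
t: 11.95
tcp_pos: [0.6674, 0.0004, 0.2351]
eef_rot: [3.131, 0.206, 0.01]
force: [0.0, -0.0, -1.4]
grip_width: 0.8
table
px [48. 81.] n 444 centre 0.4193 0.0827 r 0.0238 z 0.0946
px [254. 157.] n 68 centre 0.6642 0.0118 r 0.0195 z 0.0949
px [256. 190.] n 124 centre 0.6664 -0.0017 r 0.019 z 0.0951
px [ 64. 223.] n 377 centre 0.4388 -0.0889 r 0.0238 z 0.0944
px [224. 277.] n 369 centre 0.6461 -0.1228 r 0.0454 z 0.0954
px [213. 330.] n 330 centre 0.6395 -0.1878 r 0.0392 z 0.0948
px [218. 317.] n 151 centre 0.6432 -0.1878 r 0.0144 z 0.0949
deck
px [255. 182.] n 673 centre 0.6662 -0.0 r 0.0231 z 0.1169
shift [-0.2391  0.0588 -0.002 ] twist 0.2 tool x now 7.5 q6 -0.31 tilt [ 0.004  0.004 -1.   ]
```

```bash
python3 -m pendant '[[[-0.05,0.012,0],0],[[-0.1,0.024,0],0],[[-0.15,0.036,0],0],[[-0.2,0.05,0],0],[[-0.238,0.059,0],0],[[-0.238,0.059,0],0],[[-0.238,0.059,0.04],0],[[-0.238,0.059,0.08],0],[[-0.238,0.059,0.11],0],[[-0.238,0.059,0.13],0],[[-0.238,0.059,0.13],0]]' 0.07 20; python3 -c "
from h import *
go(.4385,-.089,.076,7.3)"
```

```text
t: 13.1
tcp_pos: [0.438, -0.0887, 0.1]
eef_rot: [-3.135, -0.207, 0.003]
force: [0.0, -0.1, -0.3]
grip_width: 0.794
shift [0.0005 0.0004 0.024 ] twist 0.2 tool x now 7.5 q6 -0.59 tilt [-0.002 -0.    -1.   ]
```

```bash
python3 -m pendant '[[[0,0,0.015],0],[[0,0,0.024],0],[[0,0,0.024],0]]' && python3 -m pendant '[[[0,0,0],0],[[0,0,0],0],[[0,0,0],0],[[0,0,0],0],[[0,0,0],0]]' 0 20 && python3 -m pendant '[[[0,0,-0.02],0],[[0,0,-0.06],0],[[0,0,-0.1],0],[[0,0,-0.14],0],[[0,0,-0.16],0],[[0,0,-0.16],0]]'; python3 -c "
from h import *
go(.5797,-.066,.235,7.3)"
```

```text
t: 13.4
tcp_pos: [0.4378, -0.0884, 0.0755]
eef_rot: [-3.134, -0.207, 0.005]
force: [-0.7, -0.3, 0.5]
grip_width: 0.796
t: 13.9
tcp_pos: [0.4383, -0.0887, 0.0761]
eef_rot: [-3.134, -0.207, 0.003]
force: [2.4, 0.8, 3.8]
grip_width: 0.556
t: 14.5
tcp_pos: [0.4392, -0.089, 0.2381]
eef_rot: [3.133, 0.207, 0.003]
force: [0.0, -0.6, -2.6]
grip_width: 0.553
shift [ 0.1423 -0.0043  0.0033] twist 0.2 tool x now 7.5 q6 -0.59 tilt [ 0.002  0.002 -1.   ]
```

```bash
python3 -m pendant '[[[0.04,-0.001,0],0],[[0.08,-0.002,0],0],[[0.12,-0.003,0],0],[[0.142,-0.004,0],0],[[0.142,-0.004,0],0],[[0.142,-0.004,0.04],0],[[0.142,-0.004,0.08],0],[[0.142,-0.004,0.11],0],[[0.142,-0.004,0.125],0],[[0.142,-0.004,0.133],0],[[0.142,-0.004,0.135],0],[[0.142,-0.004,0.135],0]]'; python3 -m pendant '[[[0,0,0.001],0],[[0,0,0.002],0],[[0,0,0.003],0],[[0,0,0.003],0]]';python3 -m pendant '[[[0,0,0.001],0],[[0,0,0.002],0],[[0,0,0.002],0]]'
```

```text
t: 15.7
tcp_pos: [0.5796, -0.0667, 0.1035]
eef_rot: [3.133, 0.206, 0.003]
force: [0.6, -0.1, -0.6]
grip_width: 0.557
t: 16.1
tcp_pos: [0.5796, -0.0667, 0.1006]
eef_rot: [3.133, 0.206, 0.003]
force: [0.4, 0.4, -1.1]
grip_width: 0.56
t: 16.4
tcp_pos: [0.5795, -0.0667, 0.0984]
eef_rot: [3.133, 0.206, 0.003]
force: [0.0, 0.7, -1.5]
grip_width: 0.555
```

```bash
python3 -m pendant '[[[0,0,0.001],0],[[0,0,0.0015],0],[[0,0,0.0015],0]]' && python3 -m pendant '[[[0,0,0],0],[[0,0,0],0],[[0,0,0],0],[[0,0,-0.02],0],[[0,0,-0.06],0],[[0,0,-0.1],0],[[0,0,-0.14],0],[[0,0,-0.14],0],[[0,0,-0.14],0]]' 0.07 20; python3 - <<'E'
from h import *
s,p,d=snap("wrist","w6");P=cloud("wrist",d,s);print("table");flasks(P);print("deck");flasks(P,.117);go(.42,.0825,.235,7.3)
E
```

```text
t: 16.7
tcp_pos: [0.58, -0.0669, 0.098]
eef_rot: [3.132, 0.207, 0.005]
force: [-0.9, -0.2, 7.0]
grip_width: 0.556
t: 17.6
tcp_pos: [0.5795, -0.0665, 0.238]
eef_rot: [3.132, 0.207, 0.006]
force: [-0.8, 1.1, -1.6]
grip_width: 0.793
table
px [121.  20.] n 522 centre 0.419 0.0825 r 0.0235 z 0.0947
px [333. 120.] n 94 centre 0.655 -0.0007 r 0.0203 z 0.0949
px [364. 127.] n 147 centre 0.6683 -0.0007 r 0.019 z 0.0955
px [255. 157.] n 72 centre 0.5774 -0.0577 r 0.0208 z 0.0951
px [256. 189.] n 132 centre 0.5788 -0.0684 r 0.0191 z 0.0952
px [280. 233.] n 313 centre 0.6142 -0.1273 r 0.0421 z 0.0952
px [292. 273.] n 211 centre 0.6393 -0.1784 r 0.0156 z 0.0949
deck
px [357. 126.] n 666 centre 0.6663 -0.0003 r 0.0232 z 0.1169
px [256. 181.] n 655 centre 0.5787 -0.0672 r 0.0231 z 0.1169
shift [-0.1382 -0.1686  0.0013] twist 0.2 tool x now 7.5 q6 -0.45 tilt [ 0.002  0.002 -1.   ]
```

```bash
python3 -m pendant '[[[-0.035,-0.042,0],0],[[-0.07,-0.085,0],0],[[-0.105,-0.127,0],0],[[-0.139,-0.1685,0],0],[[-0.139,-0.1685,0],0],[[-0.139,-0.1685,0],0],[[-0.139,-0.1685,0.04],0],[[-0.139,-0.1685,0.08],0],[[-0.139,-0.1685,0.11],0],[[-0.139,-0.1685,0.13],0],[[-0.139,-0.1685,0.13],0]]' 0.07 20; python3 -c "
from h import *
s,p,d=snap('wrist','w7');flasks(cloud('wrist',d,s))
go(.419,.0825,.076,7.3)"
```

```text
t: 18.75
tcp_pos: [0.4189, 0.0812, 0.1035]
eef_rot: [3.133, 0.205, -0.007]
force: [0.2, -0.4, 0.7]
grip_width: 0.797
px [258. 230.] n 1789 centre 0.4183 0.0825 r 0.0233 z 0.0949
shift [-0.0005 -0.0014  0.0292] twist 0.2 tool x now 7.5 q6 -0.21 tilt [-0.001  0.002 -1.   ]
```

```bash
python3 -m pendant '[[[-0.0005,-0.0014,0.015],0],[[-0.0005,-0.0014,0.029],0],[[-0.0005,-0.0014,0.029],0]]' && python3 -m pendant '[[[0,0,0],0],[[0,0,0],0],[[0,0,0],0],[[0,0,0],0],[[0,0,0],0]]' 0 20 && python3 -m pendant '[[[0,0,-0.02],0],[[0,0,-0.06],0],[[0,0,-0.1],0],[[0,0,-0.14],0],[[0,0,-0.16],0],[[0,0,-0.16],0]]'; python3 -c "
from h import *
go(.5657,.0431,.235,7.3)"
```

```text
t: 19.1
tcp_pos: [0.4193, 0.0821, 0.076]
eef_rot: [3.133, 0.204, -0.004]
force: [2.0, 0.3, 0.2]
grip_width: 0.796
t: 19.6
tcp_pos: [0.4202, 0.082, 0.0767]
eef_rot: [3.133, 0.204, -0.0]
force: [2.5, 0.1, 6.7]
grip_width: 0.565
t: 20.2
tcp_pos: [0.4208, 0.0824, 0.2387]
eef_rot: [3.132, 0.204, 0.007]
force: [0.2, -0.3, -2.6]
grip_width: 0.567
shift [0.1386 0.0578 0.0044] twist 0.2 tool x now 7.5 q6 -0.21 tilt [ 0.004  0.003 -1.   ]
```

```bash
python3 -m pendant '[[[0.045,0.02,0],0],[[0.09,0.04,0],0],[[0.138,0.058,0],0],[[0.138,0.058,0],0],[[0.138,0.058,0],0],[[0.138,0.058,0.04],0],[[0.138,0.058,0.08],0],[[0.138,0.058,0.11],0],[[0.138,0.058,0.125],0],[[0.138,0.058,0.135],0],[[0.138,0.058,0.138],0],[[0.138,0.058,0.138],0]]'; python3 -m pendant '[[[0,0,0.001],0],[[0,0,0.0015],0],[[0,0,0.0015],0]]'
```

```text
t: 21.4
tcp_pos: [0.5655, 0.0427, 0.1018]
eef_rot: [3.132, 0.205, 0.007]
force: [-0.6, -1.3, -1.4]
grip_width: 0.566
t: 21.7
tcp_pos: [0.5656, 0.0427, 0.1008]
eef_rot: [3.132, 0.205, 0.008]
force: [-0.1, -0.5, -1.6]
grip_width: 0.568
```

```bash
python3 -m pendant '[[[0,0,0.001],0],[[0,0,0.0015],0],[[0,0,0.0015],0]]'; python3 -m pendant '[[[0,0,0.001],0],[[0,0,0.0015],0],[[0,0,0.0015],0]]'
```

```text
t: 22.0
tcp_pos: [0.5656, 0.0427, 0.0992]
eef_rot: [3.132, 0.205, 0.008]
force: [-0.9, -0.2, -0.9]
grip_width: 0.567
t: 22.3
tcp_pos: [0.5661, 0.0427, 0.0988]
eef_rot: [3.132, 0.205, 0.01]
force: [-1.3, 0.0, 7.4]
grip_width: 0.566
```

```bash
python3 -m pendant '[[[0,0,0],0],[[0,0,0],0],[[0,0,0],0],[[0,0,-0.02],0],[[0,0,-0.06],0],[[0,0,-0.1],0],[[0,0,-0.1],0]]' 0.07 20; python3 - <<'E'
from h import *
go(.6,.208,.199,7.3)
E
```

```text
t: 23.0
tcp_pos: [0.5673, 0.0428, 0.2039]
eef_rot: [3.13, 0.205, 0.025]
force: [-0.0, 0.7, 0.3]
grip_width: 0.793
shift [ 0.0539 -0.1596  0.0048] twist 0.2 tool x now 7.5 q6 -0.26 tilt [ 0.015  0.006 -1.   ]
```

```bash
python3 -m pendant '[[[0.018,-0.05,0],0],[[0.036,-0.1,0],0],[[0.054,-0.16,0],0],[[0.054,-0.16,0],0],[[0.054,-0.16,0.005],0],[[0.054,-0.16,0.005],0]]' 0.038 15; python3 - <<'E'
from h import *
s,p,d=snap("wrist","w8");P=cloud("wrist",d,s);print(s["tcp_pos"]);print("deck");flasks(P,.117)
print("stoppers");flasks(P,.051,((.45,.75),(.15,.27)))
m=(p.max(2)<70);x,y,z=np.moveaxis(P,-1,0)
for c in((.526,.213),(.603,.206),(.669,.212)):
    Q=P[m&(z>.02)&(z<.032)&(np.hypot(x-c[0],y-c[1])<.035)]
    print(cv2.minEnclosingCircle(Q[:,:2].astype(np.float32)))
E
```

```text
t: 23.6
tcp_pos: [0.5995, 0.2079, 0.197]
eef_rot: [3.129, 0.205, 0.02]
force: [-0.2, -0.4, -0.3]
grip_width: 0.43
[0.59952623 0.20793061 0.19704235]
deck
px [209. 325.] n 214 centre 0.5692 0.054 r 0.0196 z 0.1163
stoppers
px [183. 160.] n 342 centre 0.5246 0.2129 r 0.0112 z 0.0513
px [257. 176.] n 349 centre 0.6017 0.2052 r 0.0109 z 0.0511
px [320. 177.] n 331 centre 0.6675 0.2128 r 0.0111 z 0.0511
((0.5244122743606567, 0.2129848599433899), 0.02099815383553505)
((0.6020256876945496, 0.20482681691646576), 0.020710481330752373)
((0.667198896408081, 0.2129189521074295), 0.020650971680879593)
```

View pics/w8.png

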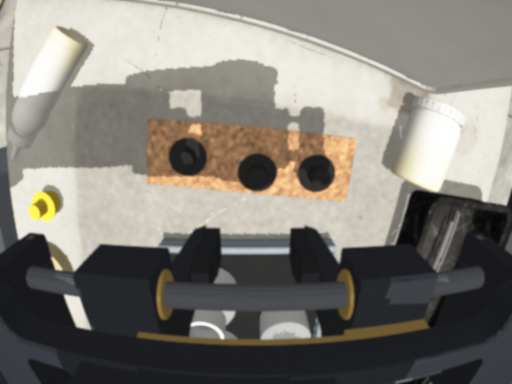

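```bash
python3 -c "
from h import *
go(.6675,.2128,.08,7.3);go(.6675,.2128,.032,7.3)"
```

```text
shift [0.0663 0.0026 0.1186] twist 0.2 tool x now 7.5 q6 0.02 tilt [ 0.013  0.006 -1.   ]
shift [0.0657 0.0023 0.1666] twist 0.2 tool x now 7.5 q6 0.02 tilt [ 0.013  0.006 -1.   ]
```

```bash
python3 -m pendant '[[[0.04,0.002,0.03],0],[[0.066,0.0025,0.07],0],[[0.066,0.0025,0.11],0],[[0.066,0.0025,0.118],0],[[0.066,0.0025,0.118],0]]' 0.038 15; python3 -c "
from h import *
go(.6675,.2128,.032,7.3)"
```

```text
t: 24.15
tcp_pos: [0.6668, 0.2118, 0.0803]
eef_rot: [3.129, 0.202, 0.018]
force: [-0.4, 0.2, 0.9]
grip_width: 0.434
shift [ 0.0003 -0.0012  0.0483] twist 0.1 tool x now 7.4 q6 0.02 tilt [ 0.011  0.006 -1.   ]
```

```bash
python3 -m pendant '[[[0.0003,-0.001,0.02],0],[[0.0003,-0.001,0.035],0],[[0.0003,-0.001,0.046],0],[[0.0003,-0.001,0.048],0],[[0.0003,-0.001,0.048],0]]' 0.038 15 && python3 -m pendant '[[[0,0,0],0],[[0,0,0],0],[[0,0,0],0],[[0,0,0],0],[[0,0,0],0]]' 0 15 && python3 -m pendant '[[[0,0,-0.02],0],[[0,0,-0.06],0],[[0,0,-0.1],0],[[0,0,-0.14],0],[[0,0,-0.17],0],[[0,0,-0.17],0],[[0,0,-0.17],0]]'; python3 -c "
from h import *
go(.6663,-.0002,.2,7.3)"
```

```text
t: 24.65
tcp_pos: [0.6677, 0.2126, 0.0328]
eef_rot: [3.129, 0.202, 0.019]
force: [0.4, -1.0, -0.3]
grip_width: 0.43
t: 25.15
tcp_pos: [0.6681, 0.2126, 0.0335]
eef_rot: [3.13, 0.202, 0.021]
force: [0.2, -0.4, 3.8]
grip_width: 0.247
t: 25.85
tcp_pos: [0.6655, 0.2134, 0.2028]
eef_rot: [3.129, 0.202, 0.02]
force: [0.6, -0.7, -1.1]
grip_width: 0.24
shift [-0.0267  0.2119  0.0039] twist 0.1 tool x now 7.4 q6 0.02 tilt [ 0.012  0.006 -1.   ]
```

```bash
python3 -m pendant '[[[-0.006,0.05,0],0],[[-0.012,0.1,0],0],[[-0.02,0.15,0],0],[[-0.0267,0.2,0.002],0],[[-0.0267,0.212,0.002],0],[[-0.0267,0.212,0.002],0],[[-0.0267,0.212,0.002],0]]'; python3 - <<'E'
from h import *
s,p,d=snap("wrist","w9");P=cloud("wrist",d,s);flasks(P,.117);
x,y,z=np.moveaxis(P,-1,0);m=(p.max(2)<70)&(np.hypot(x-s['tcp_pos'][0],y-s['tcp_pos'][1])<.035)&(z>.15)
for a in np.arange(.165,.21,.005):
    Q=P[m&(abs(z-a)<.0025)]
    if len(Q)>5:print(a.round(3),len(Q),Q.min(0).round(4),Q.max(0).round(4))
go(.6663,-.0002,.15,7.3)
E
```

```text
t: 26.55
tcp_pos: [0.6661, 0.001, 0.2008]
eef_rot: [3.13, 0.203, 0.017]
force: [0.2, 0.3, -0.5]
grip_width: 0.237
px [140. 129.] n 884 centre 0.5643 0.0433 r 0.0233 z 0.1169
px [257. 184.] n 586 centre 0.6661 -0.0001 r 0.023 z 0.1171
px [154. 236.] n 334 centre 0.5791 -0.0606 r 0.0216 z 0.1167
0.18 15 [0.6585 0.0173 0.1777] [0.6705 0.0189 0.1824]
0.185 23 [0.6535 0.0164 0.1827] [0.6708 0.0201 0.1869]
0.19 28 [0.653  0.0177 0.1875] [0.6709 0.0213 0.1922]
0.195 1041 [ 0.6437 -0.019   0.193 ] [0.6828 0.0226 0.1975]
0.2 469 [ 0.6426 -0.0144  0.1975] [0.6819 0.0223 0.2025]
0.205 356 [0.6392 0.0016 0.2025] [0.6854 0.0137 0.2075]
shift [-0.0007  0.0015  0.0511] twist 0.2 tool x now 7.5 q6 -0.3 tilt [ 0.011  0.006 -1.   ]
```

View pics/w9.png

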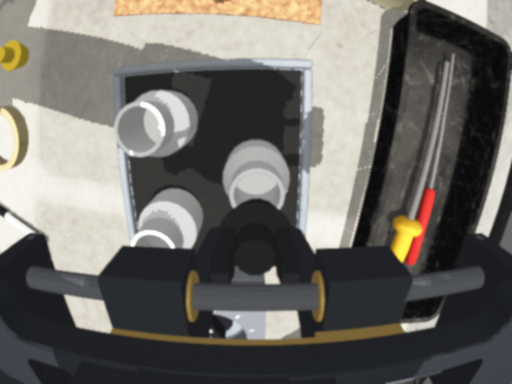

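```bash
python3 -m pendant '[[[-0.0005,0.0012,0.02],0],[[-0.0005,0.0012,0.04],0],[[-0.0005,0.0012,0.051],0],[[-0.0005,0.0012,0.051],0],[[-0.0005,0.0012,0.051],0]]'; python3 -c "
from h import *
go(.6662,-.0001,.137,7.3)"
```

```text
t: 27.1
tcp_pos: [0.6667, 0.0008, 0.1508]
eef_rot: [3.13, 0.206, 0.02]
force: [-0.2, -0.9, 0.1]
grip_width: 0.24
shift [-0.0008  0.0007  0.0138] twist 0.2 tool x now 7.5 q6 -0.3 tilt [ 0.012  0.006 -1.   ]
```

```bash
python3 -m pendant '[[[-0.0007,0.0008,0.005],0],[[-0.0007,0.0008,0.009],0],[[-0.0007,0.0008,0.013],0],[[-0.0007,0.0008,0.015],0],[[-0.0007,0.0008,0.015],0]]';python3 -m pendant '[[[0,0,0.0015],0],[[0,0,0.003],0],[[0,0,0.003],0]]'
```

```text
t: 27.6
tcp_pos: [0.6663, -0.0002, 0.1355]
eef_rot: [3.13, 0.206, 0.019]
force: [0.4, 0.2, -0.2]
grip_width: 0.242
t: 27.9
tcp_pos: [0.6665, -0.0002, 0.1327]
eef_rot: [3.13, 0.206, 0.02]
force: [0.9, 0.5, 1.3]
grip_width: 0.243
```

Contact beginning at the expected height; press in small steps.

```bash
python3 -m pendant '[[[0,0,0.001],0],[[0,0,0.0015],0],[[0,0,0.0015],0]]';python3 -m pendant '[[[0,0,0.001],0],[[0,0,0.001],0],[[0,0,0.001],0]]'
```

```text
t: 28.2
tcp_pos: [0.6672, -0.0002, 0.1323]
eef_rot: [3.129, 0.206, 0.024]
force: [2.0, -0.0, 5.6]
grip_width: 0.244
t: 28.5
tcp_pos: [0.6677, -0.0001, 0.1321]
eef_rot: [3.129, 0.206, 0.027]
force: [2.0, 1.0, 4.3]
grip_width: 0.244
```

```bash
python3 -m pendant '[[[0,0,0],0],[[0,0,0],0],[[0,0,0],0],[[0,0,-0.02],0],[[0,0,-0.05],0],[[0,0,-0.07],0],[[0,0,-0.07],0],[[0,0,-0.07],0]]' 0.038 15; python3 - <<'E'
from h import *
s,p,d=snap("wrist","w10");P=cloud("wrist",d,s);flasks(P,.117);
print("stopper top");flasks(P,.150)
go(.6017,.205,.2,7.3)
E
```

```text
t: 29.3
tcp_pos: [0.6662, 0.0002, 0.201]
eef_rot: [3.129, 0.206, 0.025]
force: [-0.5, 0.1, 0.9]
grip_width: 0.432
px [139. 128.] n 871 centre 0.5644 0.0432 r 0.0232 z 0.1169
px [256. 174.] n 337 centre 0.6656 0.0024 r 0.0228 z 0.117
px [156. 238.] n 398 centre 0.5795 -0.0652 r 0.0228 z 0.1168
stopper top
px [255. 207.] n 708 centre 0.6651 0.0001 r 0.011 z 0.1502
shift [-0.0368 -0.2114 -0.0015] twist 0.2 tool x now 7.5 q6 -0.31 tilt [ 0.014  0.006 -1.   ]
```

View pics/w10.png

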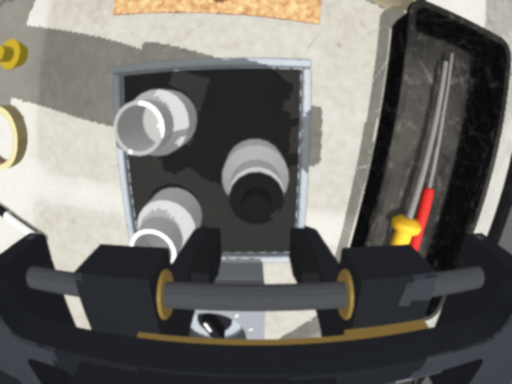

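```bash
python3 -m pendant '[[[-0.009,-0.05,0],0],[[-0.018,-0.1,0],0],[[-0.027,-0.15,0],0],[[-0.036,-0.2,0],0],[[-0.037,-0.211,0],0],[[-0.037,-0.211,0],0],[[-0.037,-0.211,0.04],0],[[-0.037,-0.211,0.08],0],[[-0.037,-0.211,0.118],0],[[-0.037,-0.211,0.118],0],[[-0.037,-0.211,0.118],0]]' 0.038 15; python3 -c "
from h import *
s,p,d=snap('wrist','w11');flasks(cloud('wrist',d,s),.051,((.45,.75),(.15,.27)))
go(.6017,.205,.032,7.3)"
```

```text
t: 30.45
tcp_pos: [0.6041, 0.2027, 0.081]
eef_rot: [3.13, 0.204, 0.023]
force: [-0.0, -0.4, -0.0]
grip_width: 0.431
px [140. 189.] n 787 centre 0.5246 0.213 r 0.0112 z 0.0511
px [254. 215.] n 874 centre 0.6016 0.205 r 0.0111 z 0.0511
shift [-0.0035 -0.0025  0.0503] twist 0.2 tool x now 7.5 q6 0.02 tilt [ 0.017  0.006 -1.   ]
```

```bash
python3 -m pendant '[[[-0.003,-0.0025,0.01],0],[[-0.0033,-0.0025,0.03],0],[[-0.0035,-0.0025,0.046],0],[[-0.0035,-0.0025,0.049],0],[[-0.0035,-0.0025,0.049],0]]' 0.038 15 && python3 -m pendant '[[[0,0,0],0],[[0,0,0],0],[[0,0,0],0],[[0,0,0],0],[[0,0,0],0]]' 0 15 && python3 -m pendant '[[[0,0,-0.02],0],[[0,0,-0.06],0],[[0,0,-0.1],0],[[0,0,-0.14],0],[[0,0,-0.17],0],[[0,0,-0.17],0],[[0,0,-0.17],0]]'; python3 -c "
from h import *
go(.579,-.0668,.2,7.3)"
```

```text
t: 31.0
tcp_pos: [0.6017, 0.205, 0.0332]
eef_rot: [3.13, 0.204, 0.027]
force: [0.0, 0.1, 0.3]
grip_width: 0.43
t: 31.5
tcp_pos: [0.6022, 0.2051, 0.0339]
eef_rot: [3.13, 0.204, 0.029]
force: [-0.2, -0.7, 3.9]
grip_width: 0.244
t: 32.2
tcp_pos: [0.5987, 0.2057, 0.2034]
eef_rot: [3.13, 0.204, 0.028]
force: [0.3, 0.0, -0.2]
grip_width: 0.241
shift [-0.055   0.2676  0.0041] twist 0.2 tool x now 7.5 q6 0.02 tilt [ 0.017  0.006 -1.   ]
```

```bash
python3 -m pendant '[[[-0.01,0.05,0],0],[[-0.02,0.1,0],0],[[-0.03,0.15,0],0],[[-0.04,0.2,0],0],[[-0.05,0.25,0],0],[[-0.055,0.267,0],0],[[-0.055,0.267,0],0],[[-0.055,0.267,0],0],[[-0.055,0.267,0],0]]'; python3 - <<'E'
from h import *
s,p,d=snap("wrist","w12");P=cloud("wrist",d,s);flasks(P,.117)
go(.579,-.067,.15,7.3)
E
```

```text
t: 33.1
tcp_pos: [0.5788, -0.0649, 0.2033]
eef_rot: [3.13, 0.206, 0.026]
force: [0.0, -0.4, -0.1]
grip_width: 0.244
px [255.  57.] n 894 centre 0.5642 0.0429 r 0.0232 z 0.117
px [353. 126.] n 384 centre 0.6633 -0.0004 r 0.0228 z 0.1169
px [255. 184.] n 560 centre 0.5787 -0.0671 r 0.0229 z 0.1169
shift [-0.001   0.0018  0.0535] twist 0.3 tool x now 7.6 q6 -0.45 tilt [ 0.017  0.006 -1.   ]
```

```bash
python3 -m pendant '[[[-0.001,0.0018,0.02],0],[[-0.001,0.0018,0.04],0],[[-0.001,0.0018,0.053],0],[[-0.001,0.0018,0.053],0],[[-0.001,0.0018,0.053],0]]'; python3 -c "
from h import *
go(.5787,-.067,.136,7.3)"
```

```text
t: 33.65
tcp_pos: [0.5793, -0.0666, 0.151]
eef_rot: [3.13, 0.208, 0.027]
force: [1.1, 0.8, -0.0]
grip_width: 0.244
shift [-0.0009  0.0003  0.015 ] twist 0.3 tool x now 7.6 q6 -0.45 tilt [ 0.017  0.006 -1.   ]
```

```bash
python3 -m pendant '[[[-0.0009,0.0003,0.005],0],[[-0.0009,0.0003,0.01],0],[[-0.0009,0.0003,0.015],0],[[-0.0009,0.0003,0.018],0],[[-0.0009,0.0003,0.018],0]]';python3 -m pendant '[[[0,0,0.0015],0],[[0,0,0.002],0],[[0,0,0.002],0]]'
```

```text
t: 34.15
tcp_pos: [0.5789, -0.0671, 0.1329]
eef_rot: [3.13, 0.208, 0.028]
force: [-0.3, 0.7, -0.0]
grip_width: 0.242
t: 34.45
tcp_pos: [0.58, -0.0673, 0.1323]
eef_rot: [3.129, 0.208, 0.033]
force: [1.4, -0.1, 7.1]
grip_width: 0.244
```

Seated. Release, rise, look, then the third stopper.

```bash
python3 -m pendant '[[[0,0,0],0],[[0,0,0],0],[[0,0,0],0],[[0,0,-0.02],0],[[0,0,-0.05],0],[[0,0,-0.07],0],[[0,0,-0.07],0],[[0,0,-0.07],0]]' 0.038 15; python3 - <<'E'
from h import *
s,p,d=snap("wrist","w13");P=cloud("wrist",d,s);flasks(P,.117);
print("stopper top");flasks(P,.150)
go(.5246,.213,.2,7.3)
E
```

```text
t: 35.25
tcp_pos: [0.5782, -0.0669, 0.2014]
eef_rot: [3.129, 0.208, 0.032]
force: [0.3, 0.4, 0.3]
grip_width: 0.434
px [256.  54.] n 928 centre 0.5643 0.0429 r 0.0233 z 0.117
px [355. 124.] n 400 centre 0.6656 -0.0004 r 0.0229 z 0.1169
px [256. 174.] n 328 centre 0.5781 -0.0629 r 0.0223 z 0.1169
stopper top
px [387. 134.] n 650 centre 0.6652 -0.0005 r 0.0111 z 0.1502
px [256. 207.] n 699 centre 0.5775 -0.0672 r 0.011 z 0.15
shift [-0.0159 -0.2844 -0.0012] twist 0.3 tool x now 7.6 q6 -0.45 tilt [ 0.019  0.006 -1.   ]
```

```bash
python3 -m pendant '[[[-0.003,-0.05,0],0],[[-0.006,-0.1,0],0],[[-0.009,-0.15,0],0],[[-0.012,-0.2,0],0],[[-0.015,-0.25,0],0],[[-0.018,-0.287,0],0],[[-0.018,-0.287,0],0],[[-0.018,-0.287,0],0],[[-0.018,-0.287,0.04],0],[[-0.018,-0.287,0.08],0],[[-0.018,-0.287,0.118],0],[[-0.018,-0.287,0.118],0],[[-0.018,-0.287,0.118],0]]' 0.038 15; python3 -c "
from h import *
s,p,d=snap('wrist','w14');flasks(cloud('wrist',d,s),.051,((.45,.75),(.15,.27)))
go(.5246,.213,.032,7.3)"
```

```text
t: 36.6
tcp_pos: [0.525, 0.2139, 0.0813]
eef_rot: [3.13, 0.205, 0.029]
force: [0.6, 0.5, 0.9]
grip_width: 0.429
px [255. 219.] n 848 centre 0.5236 0.2131 r 0.0112 z 0.0512
shift [-0.0022  0.0009  0.0504] twist 0.2 tool x now 7.5 q6 0.06 tilt [ 0.021  0.006 -1.   ]
```

```bash
python3 -m pendant '[[[-0.002,0.001,0.01],0],[[-0.0022,0.001,0.03],0],[[-0.0022,0.001,0.046],0],[[-0.0022,0.001,0.049],0],[[-0.0022,0.001,0.049],0]]' 0.038 15 && python3 -m pendant '[[[0,0,0],0],[[0,0,0],0],[[0,0,0],0],[[0,0,0],0],[[0,0,0],0]]' 0 15 && python3 -m pendant '[[[0,0,-0.02],0],[[0,0,-0.06],0],[[0,0,-0.1],0],[[0,0,-0.14],0],[[0,0,-0.17],0],[[0,0,-0.17],0],[[0,0,-0.17],0]]'; python3 -c "
from h import *
go(.5645,.043,.2,7.3)"
```

```text
t: 37.15
tcp_pos: [0.5249, 0.2128, 0.0339]
eef_rot: [3.13, 0.206, 0.034]
force: [-0.1, -0.5, 0.5]
grip_width: 0.429
t: 37.65
tcp_pos: [0.5255, 0.2129, 0.0348]
eef_rot: [3.13, 0.206, 0.037]
force: [0.3, 0.3, 5.2]
grip_width: 0.242
t: 38.35
tcp_pos: [0.5212, 0.2134, 0.2043]
eef_rot: [3.13, 0.206, 0.037]
force: [0.4, 0.1, -1.1]
grip_width: 0.243
shift [0.0205 0.1745 0.0058] twist 0.2 tool x now 7.5 q6 0.05 tilt [ 0.023  0.006 -1.   ]
```

```bash
python3 -m pendant '[[[0.006,0.05,0],0],[[0.012,0.1,0],0],[[0.018,0.15,0],0],[[0.0205,0.174,0],0],[[0.0205,0.174,0],0],[[0.0205,0.174,0],0],[[0.0205,0.174,0],0]]'; python3 - <<'E'
from h import *
s,p,d=snap("wrist","w15");P=cloud("wrist",d,s);flasks(P,.117)
go(.5643,.043,.151,7.3)
E
```

```text
t: 39.05
tcp_pos: [0.5637, 0.0447, 0.205]
eef_rot: [3.131, 0.208, 0.034]
force: [-0.3, 0.1, 0.0]
grip_width: 0.245
px [255. 183.] n 567 centre 0.5637 0.0432 r 0.0231 z 0.117
px [352. 235.] n 353 centre 0.6637 0.0066 r 0.0218 z 0.117
px [255. 282.] n 77 centre 0.5765 -0.0485 r 0.0122 z 0.1141
shift [-0.0009  0.0015  0.0542] twist 0.3 tool x now 7.6 q6 -0.26 tilt [ 0.022  0.006 -1.   ]
```

```bash
python3 -m pendant '[[[-0.0011,0.0014,0.02],0],[[-0.0011,0.0014,0.04],0],[[-0.0011,0.0014,0.053],0],[[-0.0011,0.0014,0.053],0],[[-0.0011,0.0014,0.053],0]]'; python3 -c "
from h import *
go(.564,.0431,.137,7.3)"
```

```text
t: 39.6
tcp_pos: [0.5643, 0.0435, 0.1527]
eef_rot: [3.13, 0.209, 0.036]
force: [0.3, 0.9, -0.7]
grip_width: 0.242
shift [-0.0007  0.0003  0.0157] twist 0.4 tool x now 7.7 q6 -0.26 tilt [ 0.022  0.006 -1.   ]
```

```bash
python3 -m pendant '[[[-0.0007,0.0003,0.005],0],[[-0.0007,0.0003,0.01],0],[[-0.0007,0.0003,0.015],0],[[-0.0007,0.0003,0.0185],0],[[-0.0007,0.0003,0.0185],0]]';python3 -m pendant '[[[0,0,0.0015],0],[[0,0,0.002],0],[[0,0,0.002],0]]'
```

```text
t: 40.1
tcp_pos: [0.5641, 0.043, 0.134]
eef_rot: [3.13, 0.209, 0.036]
force: [-0.0, -0.3, -1.4]
grip_width: 0.243
t: 40.4
tcp_pos: [0.5651, 0.0431, 0.1333]
eef_rot: [3.13, 0.209, 0.041]
force: [2.1, 0.8, 6.8]
grip_width: 0.245
```

```bash
python3 -m pendant '[[[0,0,0],0],[[0,0,0],0],[[0,0,0],0],[[0,0,-0.02],0],[[0,0,-0.05],0],[[0,0,-0.09],0],[[0,0,-0.09],0],[[0,0,-0.09],0]]' 0.038 15; python3 - <<'E'
from h import *
s,p,d=snap("wrist","w16");P=cloud("wrist",d,s);flasks(P,.117);
print("stopper top");flasks(P,.150)
for n in("scene","side"):
    s2,p,d=snap(n,n+"1");print(n);flasks(cloud(n,d),.150);flasks(cloud(n,d),.095)
go(.6402,-.1837,.22,32.2)
E
```

```text
t: 41.2
tcp_pos: [0.5627, 0.0433, 0.2232]
eef_rot: [3.13, 0.209, 0.041]
force: [-0.5, -0.4, -0.7]
grip_width: 0.435
px [254. 167.] n 261 centre 0.5631 0.0467 r 0.0225 z 0.1168
px [344. 228.] n 352 centre 0.6648 0.0009 r 0.023 z 0.1169
px [256. 275.] n 307 centre 0.5783 -0.062 r 0.0225 z 0.1169
stopper top
px [255. 197.] n 581 centre 0.5626 0.0434 r 0.0109 z 0.15
px [361. 245.] n 34 centre 0.6638 0.008 r 0.007 z 0.1469
px [256. 314.] n 80 centre 0.5784 -0.0712 r 0.0091 z 0.15
scene
px [234. 154.] n 31 centre 0.5786 -0.0645 r 0.011 z 0.1485
px [212. 173.] n 36 centre 0.561 0.0454 r 0.0117 z 0.1486
px [244. 142.] n 95 centre 0.6416 -0.1902 r 0.0503 z 0.0972
px [252. 155.] n 99 centre 0.5985 -0.1861 r 0.0631 z 0.0969
px [226. 153.] n 33 centre 0.6586 -0.1253 r 0.0209 z 0.0964
px [197. 173.] n 45 centre 0.6632 0.0061 r 0.022 z 0.0947
px [235. 172.] n 45 centre 0.5762 -0.0619 r 0.0229 z 0.095
px [214. 193.] n 53 centre 0.5596 0.0516 r 0.0217 z 0.0947
side
px [315. 190.] n 39 centre 0.6716 -0.0096 r 0.0221 z 0.0953
px [289. 199.] n 44 centre 0.5835 -0.0731 r 0.0224 z 0.0945
px [311. 211.] n 82 centre 0.6456 -0.1719 r 0.0378 z 0.0949
px [311. 217.] n 39 centre 0.6434 -0.1858 r 0.0204 z 0.0937
px [315. 227.] n 138 centre 0.651 -0.2387 r 0.0598 z 0.0949
shift [0.047  0.2354 0.0041] twist -24.6 tool x now 7.6 q6 -0.26 tilt [ 0.023  0.005 -1.   ]
```

View pics/side1.png

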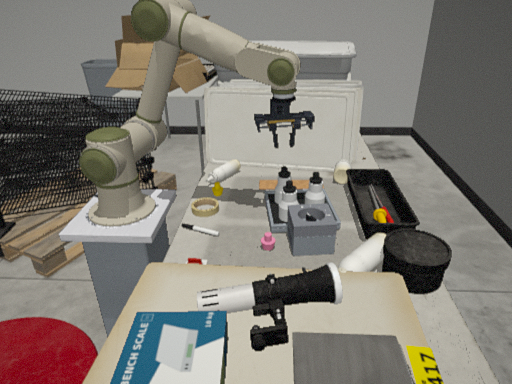

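```bash
python3 -m pendant '[[[0.01,0.05,0],-8],[[0.02,0.1,0],-16],[[0.03,0.15,0],-24.6],[[0.04,0.2,0],-24.6],[[0.047,0.235,0],-24.6],[[0.047,0.235,0],-24.6],[[0.047,0.235,0],-24.6],[[0.047,0.235,0],-24.6]]' 0.03 20; python3 - <<'E'
from h import *
s,p,d=snap("wrist","w17");P=cloud("wrist",d,s);x,y,q=np.moveaxis(P,-1,0)
m=(q>.09)&(q<.099)&(np.hypot(x-.641,y+.183)<.03);Q=P[m];print("bar",len(Q),cv2.minAreaRect(Q[:,:2].astype(np.float32)))
flasks(P,.117);flasks(P,.15)
go(.6402,-.1837,.115,32.2)
E
```

```text
t: 42.15
tcp_pos: [0.6398, -0.1821, 0.2235]
eef_rot: [3.01, 0.872, 0.033]
force: [-0.6, 0.5, -0.2]
grip_width: 0.341
bar 476 ((0.6396804451942444, -0.18374291062355042), (0.010798640549182892, 0.039630383253097534), 31.8648624420166)
px [374.  42.] n 363 centre 0.6662 -0.0018 r 0.0229 z 0.1169
px [263.  56.] n 209 centre 0.5799 -0.0682 r 0.023 z 0.1171
px [268.  28.] n 650 centre 0.5781 -0.0678 r 0.0111 z 0.15
px [404.  30.] n 497 centre 0.6653 -0.001 r 0.0113 z 0.1502
shift [-2.700e-03  1.000e-04  1.089e-01] twist 0.1 tool x now 32.3 q6 -1.02 tilt [ 0.018  0.014 -1.   ]
```

```bash
python3 -m pendant '[[[-0.001,0,0.04],0],[[-0.002,0,0.08],0],[[-0.0027,0,0.108],0],[[-0.0027,0,0.108],0],[[-0.0027,0,0.108],0]]' 0.03 20; python3 -c "
from h import *
go(.6400,-.1837,.0765,32)"
```

```text
t: 42.7
tcp_pos: [0.6405, -0.1829, 0.1172]
eef_rot: [3.008, 0.874, 0.035]
force: [0.4, -1.3, -0.1]
grip_width: 0.341
shift [-0.0016 -0.0002  0.0407] twist 0.4 tool x now 32.4 q6 -1.03 tilt [ 0.019  0.015 -1.   ]
```

```bash
python3 -m pendant '[[[-0.001,0,0.02],0],[[-0.0014,0,0.032],0],[[-0.0016,0,0.04],0],[[-0.0016,0,0.04],0]]' 0.03 20 && python3 -m pendant '[[[0,0,0],0],[[0,0,0],0],[[0,0,0],0],[[0,0,0],0]]' 0 20; python3 -m pendant '[[[0,0,0],8],[[0,0,0],16],[[0,0,0],24],[[0,0,0],32],[[0,0,0],40],[[0,0,0],48],[[0,0,0],56],[[0,0,0],64],[[0,0,0],72],[[0,0,0],80],[[0,0,0],88],[[0,0,0],96],[[0,0,0],104],[[0,0,0],112],[[0,0,0],119],[[0,0,0],124],[[0,0,0],126],[[0,0,0],126],[[0,0,0],126]]'; python3 -c "
from h import *
go(.64,-.1837,.22,32)"
```

```text
t: 43.1
tcp_pos: [0.64, -0.1837, 0.0769]
eef_rot: [3.009, 0.874, 0.034]
force: [-0.2, -0.4, -0.3]
grip_width: 0.346
t: 43.5
tcp_pos: [0.6418, -0.1829, 0.0779]
eef_rot: [3.007, 0.874, 0.042]
force: [10.3, 4.0, -2.1]
grip_width: 0.133
t: 45.4
tcp_pos: [0.6427, -0.1834, 0.078]
eef_rot: [-2.136, 2.275, -0.037]
force: [7.0, -1.9, -5.8]
grip_width: 0.132
shift [ 0.0006 -0.0017 -0.142 ] twist 54.4 tool x now -93.6 q6 1.17 tilt [ 0.001 -0.031 -1.   ]
```

```bash
python3 -m pendant '[[[0,0,0],0],[[0,0,0],0],[[0,0,0],0],[[0,0,-0.04],0],[[0,0,-0.09],0],[[0,0,-0.14],0],[[0,0,-0.17],0],[[0,0,-0.17],0]]' 0.03 20; python3 - <<'E'
from h import *
s,p,d=snap("wrist","w18");P=cloud("wrist",d,s);x,y,q=np.moveaxis(P,-1,0)
m=(q>.09)&(q<.099)&(np.hypot(x-.641,y+.183)<.03);Q=P[m];r=cv2.minAreaRect(Q[:,:2].astype(np.float32));print("bar",len(Q),r)
flasks(P,.117);print("tops");flasks(P,.15)
E
```

```text
t: 46.2
tcp_pos: [0.6385, -0.1833, 0.2536]
eef_rot: [-2.134, 2.273, -0.05]
force: [-0.2, -0.2, -0.1]
grip_width: 0.343
bar 418 ((0.6407963633537292, -0.18349534273147583), (0.011819572187960148, 0.03903315216302872), 86.51121520996094)
px [ 96. 163.] n 283 centre 0.6671 -0.0022 r 0.0227 z 0.1171
px [158. 230.] n 266 centre 0.5816 -0.0692 r 0.0228 z 0.117
px [ 82. 247.] n 268 centre 0.5648 0.042 r 0.023 z 0.117
tops
px [ 71. 174.] n 322 centre 0.6659 -0.0012 r 0.0114 z 0.1503
px [ 62. 263.] n 190 centre 0.564 0.0424 r 0.0112 z 0.1498
```

View pics/w18.png

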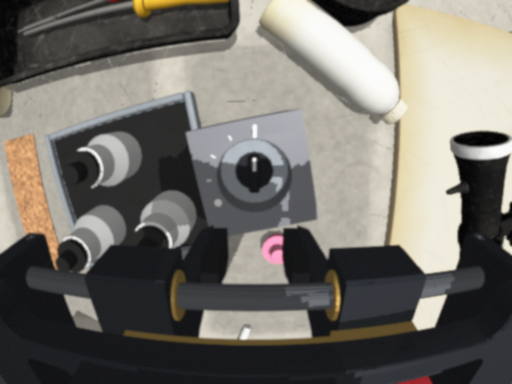

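```bash
python3 -c "
from h import *
print(sense()['t'],close_job())"
```

```text
the job is handed in; nothing more can be done
46.25 None
```

I handed the job in at 46 s; the interface gives no verdict, but my last checks found nothing failing.

- **Dial off:** it read about 1.42 rad at the start. After turning, the wrist camera put it within about 0.01 rad of off.
- **Flasks:** all three stand on the deck inside the rim. Every mouth measured 117 mm above the table, as expected.
- **Stoppers:** I pressed all three dark stoppers in with about 5–7 N. Each top measured 150 mm above the table, the expected seated height, and within about 2 mm of its flask's axis. The gripper had crept to about 1.5–2° of tilt, well inside the 0.1 rad (5.7°) allowed. I didn't measure the stoppers' own tilt.
- **Dial run:** it then read about 2.19 rad against the 2.2 rad target.

In the last picture all three flasks stood stoppered and the gripper was clear of everything. The dial bar pointed at the long run mark. One stopper's top didn't register in that last height measurement; it had measured right in the two wrist pictures before.

There was no spare stopper. I saw no flask knocked aside, and I never went near the timer, the squeeze bottle or the pink and yellow look-alikes.

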